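# Pack the canister and hold its bayonet lid half turned

### The arm

A 7-joint arm with a two-finger parallel gripper is mounted at the origin on the work surface. World frame = base frame: x ahead of the robot, y to its left, z up, the work surface at z = 0. Lengths are in m, angles in rad, forces in N, time in s.
With the tool pointing down it reaches from about 0.4 to 0.85 m from the base axis. Payload 4.5 kg.
Tool frame: the origin (TCP) lies at the very end of the fingers, on their centre line; the grasp point (between the pads) lies 19 mm behind it; z points along the fingers, y is the direction in which the jaws open and shut (so a half turn about z gives the same grasp; the last joint's range is limited). The gripper opens to 88 mm and grips with 3 to 60 N. Pads are 18 mm wide; open, the fingers measure 123 mm over their backs; the gripper's body (75 mm by 187 mm) begins 45 mm behind the grasp point.
Start: joints at [1.232, 0.689, -0.195, 1.565, 0.157, 0.902, -0.215], TCP at [0.228, -0.582, 0.204] pointing down, gripper open.
Joint ranges: [-3.01, 3.01], [-0.46, 2.08], [-1.47, 1.51], [0.13, 2.56], [-1, 4.14], [0.04, 2.09], [-2.66, 2.66]. Speed limits (rad/s): [2.57, 2.57, 3.14, 3.14, 3.14, 3.14, 3.14].

### API

Orientations are given as a unit quaternion [x, y, z, w].
In Python, from plant import telemetry, imaging, r gives the robot as it stands.
- The arm moves only by the shell command python3 -m creep 'ROWS' [FORCE]. ROWS is JSON, a list of rows, each a list of 5 numbers: the closure in counts, from 0 (fully open) to 255 (shut), then the shift along the tool's x, y, z in m, then the turn about the tool's z in degrees. In form: [[fingers, x, y, z, yaw], ...]. A call has 1 to 10 rows; each row is the pose to reach, as a shift and turn from the pose commanded when the call began, along the tool's axes at that moment; what a row does not reach only later rows make up. A row lasts 1/8 s, in which the tool goes at most 62.5 mm and 10.7 degrees, less where a joint would pass 70% of its speed; a pose out of reach is approached as far as the arm can. A call with a gripper value outside its range is refused whole. The fingers move at their own pace and stop on an object; FORCE is the grip in N (left out, the last holds). Time passes only in rows, so rows that repeat a pose let the fingers close. It gives the time, the measured TCP pose, the force and the opening at its end, in the units of the state.
- telemetry.get_state(): the state, without advancing time (a new reading comes with each control period).
- imaging.snapshot(name): name is "side" or "top"; returns a dict with "image" (420x560x3 uint8, blue, green, red), "camera_matrix" (3x3 intrinsics, pixels), "R" (3x3) and "t" (3): a world point X has camera coordinates R X + t. Camera axes: x right, y down, z forward; pixel columns grow to the right and rows downward; lengths in m; the calibration is good to about 2 mm. A picture is of the moment at which its call begins. There is no depth.
- r.finish_job(): hands the job in, once; it reports no verdict.
Trained networks look in a picture, given as the dict that the camera call returned (one of the last four; its "shot" number tells which), for a name from the list of things; names that differ only in an ending like _2 or _b are one class to them, and where a whole thing is asked for, a point or a joint stands for the part that bears it (a point fixed in the world has none). Each returns a list of dicts, best first, with "score" (0 to 1); they miss things now and then, are a little off and sometimes report something else, mostly with a low value. They report only what shows in the picture. A call takes as long as a camera call. They do not tell look-alikes from the thing itself.
- imaging.boxes_of(picture, target): "rect" ([left, top, right, bottom] in pixels, round what is visible of it).
- imaging.trace(picture, target): "pixels" (420x560 bool, what is visible of it) and "rect" ([left, top, right, bottom] in pixels, round what is visible of it).
- imaging.place_of(picture, target): "location" ([row, column] in pixels: a listed point, or the origin of a listed thing).
The state is a dict: "clock": time; "q": joint angles; "qd": joint speeds; "joint_torque": joint torques, N m; "tool_pos": TCP position; "eef_rot": TCP orientation; "contact_force": force on the tool from outside, world axes, zero at the start; "moment": the same for the moment, N m; "opening": opening from 0.0 (shut) to 1.0 (fully open).
Only numpy, scipy, OpenCV 4.12 (cv2) and the standard library are available. Lean on these libraries where they do the work, as an engineer would, in place of code of your own. Each camera call takes 0.05 s, during which the arm holds its last target.

### The job

Pack the square metal canister upright into the empty square bay of the gear crate, all the way down, and let go of it. Then take the bayonet lid by its bar, push it into the canister's mouth with its two pins through the two notches until it sits flush, and twist it clockwise (seen from above) only halfway to the lock, so that the bar points to the canister's corners and the sprung vent is half open; never turn it on into the lock. Finish while still gripping the lid's bar and holding it there against the spring, with the rest of the gear left where it was.

Things in the scene. Friction and masses are not known exactly. Their poses are not given: they have to be found in the camera images.
- crate: Fixed low wooden crate, 78 (x) x 174 (y) x 50 mm high, walls 6 mm with rounded tops, floor 4 mm; origin the centre of its underside. Two bays: the empty one at its +y end is 66 x 66 mm inside; the longer one at its -y end holds the egg holder. Place and yaw differ each time.
- crate_bay (a point): Centre of the inner floor of the crate's empty square bay (66 x 66 mm inside), 4 mm above the surface, 46 mm below the wall tops; axes parallel to the crate's. The bay is open only at the top.
- canister: Loose aluminium canister, square, 62 x 62 x 100 mm high, about 0.4 kg, upright, open at the top; origin the centre of its underside, x and y square to its faces, z up. It may be packed with any of its four faces forward. For the mouth see canister_mouth.
- canister_mouth (a point): Centre of the canister's mouth on its top face; axes as the canister's. Flange 6 mm thick with a round hole of 44 mm and two notches, 12 mm wide and reaching 28 mm from the axis, at the canister's +x and -x sides. Below it, posts block an anticlockwise twist of the lid, and two prongs of a sprung vent ring are pushed round by the lid's pins in a clockwise twist.
- lid: Loose aluminium bayonet lid, 0.12 kg, 58 mm high, standing plug down; origin the centre of its underside, z up. Plug 40 mm wide (30 mm at its tip) up to 22 mm; two radial pins, 8 mm thick, 10 mm above the underside, along its +x and -x, 54 mm over the tips; disc 60 mm wide from 22 to 28 mm; grip bar above. Fully in, the lid's origin is 78 mm above the canister's underside.
- lid_bar (a point): Centre of the lid's upright grip bar, on the axis, 50 mm above its underside; axes as the lid's. Bar 50 mm long along x (in line with the pins), 12 mm thick, from 28 to 58 mm above the underside. With pins beside the notches the lid stands 16 mm too high; when twisted the pins run under the flange with 2 mm play. The lid is the same after a half turn.
- vent (a joint): Angle (rad) of the sprung vent ring in the canister: 0 shut, end stop 1.49. The pins meet its prongs after about 0.08 rad of clockwise twist from the notches; then it reads the twist less 0.08: about 0.70 when the bar points to the corners. The lock begins at 1.2: do not reach it. A spring (0.03 N m at 0, 0.07 N m halfway) turns ring and lid back if let go.
- egg_holder: Bystander: plastic egg holder, 60 x 84 x 37 mm, lying in the crate's longer bay. Origin centre of underside.
- pan: Bystander: graphite-gray aluminium pan, 180 mm wide, 40 mm high, with a handle of 150 mm along its +x. Origin centre of underside.
- kettle: Bystander: collapsed silicone kettle, 140 mm wide, 55 mm high, spout along its +x. Origin centre of underside.
- tongs: Bystander: wooden salad tongs, 225 mm long along x, 12 mm high, lying flat. Origin on the underside near the middle.
- igniter: Bystander: stove igniter, a 200 mm stick lying along its x, 26 mm high at its press button. Origin on the underside.
- jar: Bystander: small jar, 48 mm wide, 45 mm high. Origin centre of underside.
- mug: Bystander: steel mug, 84 mm wide, 75 mm high. Origin centre of underside.
There are look-alikes about, which are no part of the job. What is shaped like the canister but blue or yellow is not meant.

How it is judged:
On the way, in this order (a step that is already met when the one before it is completed fails the run):
1. the canister stands fully down in the crate's empty bay, let go (horizontal distance between canister and crate_bay below 0.006 m and z of canister in the frame of crate_bay below 0.005 m and angle between canister's own z axis and vertical below 0.08 rad and contact force between the fingers and canister below 0.3 N), for 0.2 s.
2. the lid is fully in the canister's mouth, its pins below the flange (horizontal distance between canister and crate_bay below 0.006 m and z of canister in the frame of crate_bay below 0.005 m and angle between canister's own z axis and vertical below 0.08 rad and z of lid in the frame of canister between 0.074 and 0.082 m and horizontal distance between lid and canister below 0.006 m and angle between lid's own z axis and vertical below 0.12 rad), for 0.1 s.
At the end, for the whole second after the job is handed in: Canister upright in the bay (6 mm of centre, 5 mm of floor); lid fully in (origin 74 to 82 mm above canister underside, 6 mm of axis), twisted 0.56 to 1.01 rad from the notches, vent at 0.42 to 0.98 rad, still, gripped with over 2 N, fingers off the canister (all of step 2 and angle between the x axis of lid and the x axis of canister, either way round between 0.56 and 1.01 rad and value of joint vent between 0.42 and 0.98 rad and contact force between the fingers and lid above 2 N and contact force between the fingers and canister below 0.5 N and linear speed of lid below 0.03 m/s); the arm keeps its last pose, push and grip.
It fails at once if the lid is turned on into the lock (vent ring past 1.2 rad) (value of joint vent above 1.2 rad).
It fails at once if other gear is pushed more than 40 mm from its place (distance of any of egg_holder, pan, kettle, tongs, igniter, jar, mug from where it was at the start of the episode above 0.04 m).
It also fails if it takes over 64 s, if anything falls off the work surface, if the arm or the gripper's body presses on something with over 40 N, if the wrist force passes 120 N, or if a joint passes its speed limit or range.

## Working session

There is one attempt and no reset: what is moved stays moved. The work goes in short steps, Python scripts to look and compute and a shell command to move; the robot and the scene stay as the last step left them, time stands still between calls to the robot, and variables do not carry over. Pictures are saved under pics/ and viewed, and the job is handed in when it is done.

```bash
ls; mkdir -p pics
cat > h.py <<'E'
import numpy as np, cv2
from plant import telemetry, imaging, r
from scipy.spatial.transform import Rotation as Rn
def ray(p,row,col,z):
    K=np.array(p["camera_matrix"]);R=np.array(p["R"]);t=np.array(p["t"])
    d=R.T@np.linalg.solve(K,[col,row,1.]);c=-R.T@t
    return c+d*(z-c[2])/d[2]
def proj(p,X):
    K=np.array(p["camera_matrix"]);R=np.array(p["R"]);t=np.array(p["t"])
    X=np.atleast_2d(X); c=(R@X.T).T+t; u=(K@c.T).T; return u[:,:2]/u[:,2:]
def st():
    s=telemetry.get_state();Rm=Rn.from_quat(s["eef_rot"]).as_matrix()
    return s,Rm
def loc(p,X):  # pos in tool frame
    s,Rm=st(); return Rm.T@(np.array(X)-np.array(s["tool_pos"]))
E
python3 - <<'E'
from h import *
s,Rm=st();print(s["clock"],s["tool_pos"],s["opening"]);print(Rm.round(3))
for n in("side","top"):
    p=imaging.snapshot(n);cv2.imwrite(f"pics/a_{n}.png",p["image"])
    print(n,p["camera_matrix"],p["R"],p["t"])
    for o,z in(("crate",0),("crate_bay",.004),("canister",0),("canister_mouth",.1),("lid",0),("lid_bar",.05)):
        for d in imaging.place_of(p,o)[:3]:
            print(o,round(d["score"],2),np.round(d["location"],1),ray(p,*d["location"],z).round(4))
E
```

```text
pics
0.0 [ 0.22734682 -0.58145796  0.20283314] 0.9990578445125337
[[ 0.931  0.364 -0.001]
 [ 0.364 -0.931  0.002]
 [-0.    -0.002 -1.   ]]
side [[469.64292507   0.         276.35706858]
 [  0.         469.64292507 199.784367  ]
 [  0.           0.           1.        ]] [[-0.93897092 -0.34373738  0.01334997]
 [-0.26633724  0.70188355 -0.66062392]
 [ 0.21771101 -0.62386224 -0.75059831]] [0.50307609 0.1762104  1.31228627]
crate 0.69 [183.  289.6] [ 0.5361 -0.1244  0.    ]
crate_bay 0.83 [190.8 282.4] [ 0.5451 -0.0807  0.004 ]
canister 0.96 [287.6 246. ] [0.5196 0.2794 0.    ]
canister 0.83 [330.9 242.3] [0.4809 0.3966 0.    ]
canister 0.83 [343.  193.8] [0.5795 0.4672 0.    ]
canister_mouth 0.82 [268.5 246.6] [0.513  0.2822 0.1   ]
canister_mouth 0.8 [308.3 238.1] [0.4895 0.3909 0.1   ]
canister_mouth 0.73 [324.8 188.5] [0.5789 0.4688 0.1   ]
lid 0.72 [238.6 263.6] [0.5342 0.1117 0.    ]
lid_bar 0.73 [227.3 261.2] [0.541  0.1117 0.05  ]
lid_bar 0.64 [125.6 298.2] [ 0.5833 -0.3468  0.05  ]
lid_bar 0.63 [225.6 179.8] [0.7577 0.1871 0.05  ]
top [[493.72671628   0.         283.33322457]
 [
[... 211 characters left out ...]
8 0.55083672 1.23091777]
crate 0.81 [214.1 342.7] [ 0.535  -0.1254  0.    ]
crate_bay 0.96 [213.8 324.5] [ 0.5368 -0.0782  0.004 ]
crate_bay 0.73 [284.1 243. ] [0.3635 0.1342 0.004 ]
canister 0.89 [238.7 141.9] [0.4852 0.3908 0.    ]
canister 0.82 [223.2 184.7] [0.522  0.2809 0.    ]
canister 0.82 [201.5 109.9] [0.5828 0.4725 0.    ]
canister_mouth 0.98 [236.6 125.5] [0.4893 0.4012 0.1   ]
canister_mouth 0.87 [276.7 175.9] [0.3923 0.2834 0.1   ]
canister_mouth 0.75 [332.6 189. ] [0.2624 0.2543 0.1   ]
lid 0.61 [217.4 251. ] [0.5326 0.1106 0.    ]
lid 0.39 [215.7 343.4] [ 0.5309 -0.127   0.    ]
lid_bar 0.67 [158.8 158.8] [0.6816 0.3337 0.05  ]
lid_bar 0.6 [213.9 247.8] [0.5386 0.1152 0.05  ]
```

View pics/a_side.png

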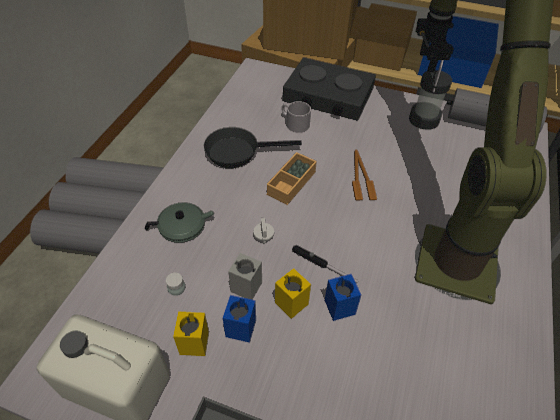

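View pics/a_top.png

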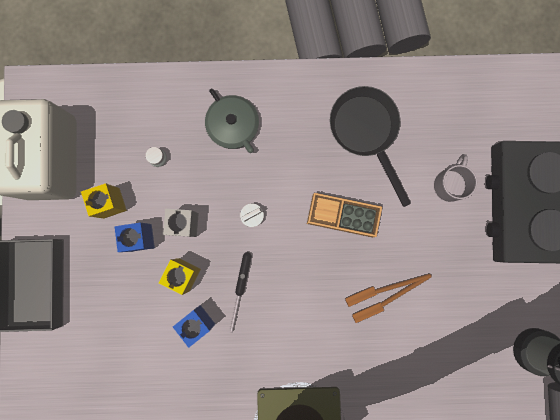

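The gray canister is at about side (246,275) and top (180,222). The lid is at side (263,232) and top (252,215), and the crate's empty bay is at top (324,211). The blue and yellow ones are look-alikes. Next I'll get the poses by fitting silhouettes and zooming in.

```bash
cat > fit.py <<'E'
from h import *
from scipy.optimize import minimize
def hullmask(p,X):
    m=np.zeros((420*4,560*4),np.uint8)
    u=proj(p,X); h=cv2.convexHull(((u+.5)*4).astype(np.float32)).round().astype(np.int32)
    cv2.fillConvexPoly(m,h,1); return cv2.resize(m.astype(np.float32),(560,420),interpolation=cv2.INTER_AREA)
def fitbox(views,sx,sy,h,x0,z0=0):
    # views: (pic,mask)
    def pts(v):
        c,s=np.cos(v[2]),np.sin(v[2]);o=[]
        for a in(-1,1):
            for b in(-1,1):
                for z in(0,h): o.append([v[0]+c*a*sx/2-s*b*sy/2,v[1]+s*a*sx/2+c*b*sy/2,z0+z])
        return np.array(o)
    def cost(v):
        return sum(np.abs(hullmask(p,pts(v))-m).sum()/m.sum() for p,m in views)
    best=None
    for y in x0[2]:
        v0=np.array([x0[0],x0[1],y])
        r_=minimize(cost,v0,method="Nelder-Mead",options=dict(initial_simplex=[v0,v0+[.006,0,0],v0+[0,.006,0],v0+[0,0,.15]],xatol=1e-4,fatol=1e-4))
        if best is None or r_.fun<best.fun:best=r_
    return best.x,best.fun
def getmask(p,o,px):
    for d in imaging.trace(p,o):
        l,t,rr,b=d["rect"]
        if l-3<=px[0]<=rr+3 and t-3<=px[1]<=b+3 and d["score"]>.3: return d["pixels"].astype(np.float32)
    return None
E
python3 - <<'E'
from fit import *
V={}
P=[imaging.snapshot("side"),imaging.snapshot("top")]
for o,X0,sz,ys in(("canister",[.52,.281,.05],(.062,.062,.1),np.arange(0,1.57,.3)),("crate",[.536,-.125,.02],(.078,.174,.05),np.arange(-.5,.6,.25))):
    vs=[]
    for p in P:
        m=getmask(p,o,proj(p,X0)[0])
        if m is not None: vs.append((p,m))
    print(o,len(vs),fitbox(vs,*sz,(X0[0],X0[1],ys)))
    for v in vs: print(fitbox([v],*sz,(X0[0],X0[1],ys)))
S,T=P[0]["image"],P[1]["image"]
def crop(I,c,r,w=32,k=9):return cv2.resize(I[r-w:r+w,c-w:c+w],None,fx=k*0.69,fy=k*.69,interpolation=cv2.INTER_CUBIC)
a=[crop(S,246,273),crop(T,181,222)];b=[crop(S,263,232,22,9),crop(T,252,215,22,9)]
cv2.imwrite("pics/b1.png",np.hstack(a));cv2.imwrite("pics/b2.png",np.hstack(b))
E
```

```text
canister 2 (array([0.5201594 , 0.27852175, 1.48590776]), np.float64(0.12346305698156357))
(array([ 0.52112885,  0.27576619, -0.08650694]), np.float64(0.034573327749967575))
(array([0.51993686, 0.28001168, 1.47805228]), np.float64(0.049863386899232864))
crate 2 (array([ 0.53207774, -0.12558656, -0.22592034]), np.float64(0.8939447402954102))
(array([ 0.53159992, -0.12885022, -0.21319628]), np.float64(0.21439068019390106))
(array([ 0.53247096, -0.12467589, -0.23682219]), np.float64(0.6592356562614441))
```

```bash
python3 -c "
import cv2,numpy as np
a=cv2.imread('pics/b1.png');b=cv2.imread('pics/b2.png');w=max(a.shape[1],b.shape[1])
p=lambda i:cv2.copyMakeBorder(i,0,0,0,w-i.shape[1],cv2.BORDER_CONSTANT)
i=np.vstack([p(a),p(b)]);print(i.shape,cv2.imwrite('pics/b3.png',cv2.resize(i,(w*590//i.shape[0],590))))"
```

```text
(670, 794, 3) True
```

View pics/b3.png

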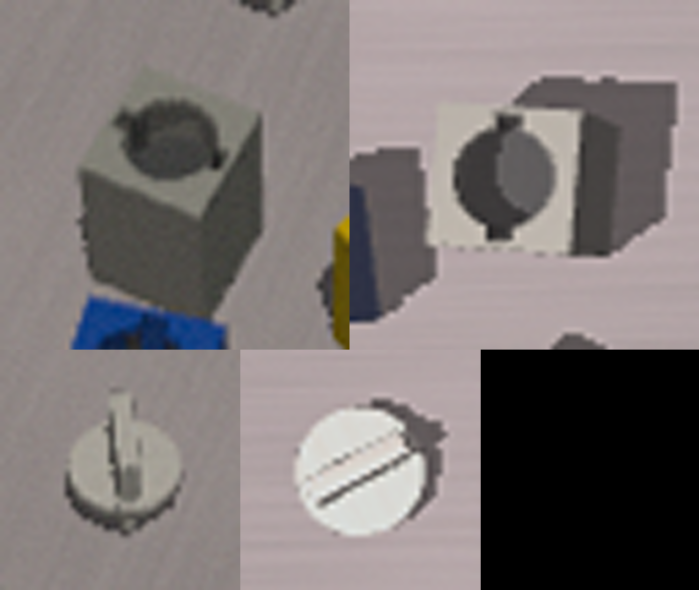

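The canister's notch axis runs along world x (yaw about -0.085), and the lid's bar runs at about -60°. I'll refine the crate and lid fits and work out the first move.

```bash
cat >> h.py <<'E'
def plan(X,jaw=None):
    s,Rm=st(); d=Rm.T@(np.array(X)-np.array(s["tool_pos"]))
    cur=np.arctan2(Rm[1,1],Rm[0,1])
    out="mm "+str((d*1000).round(1))+" now "+str(np.round(s["tool_pos"],4))+f" jaw {np.degrees(cur):.1f} tilt {Rm[2,2]:.4f} q7 {s['q'][6]:.2f} clk {s['clock']:.2f} open {s['opening']:.3f} F {np.round(s['contact_force'],1)}"
    if jaw is not None:
        e=(np.degrees(jaw-cur)+90)%180-90; out+=f" yaw {-e:.1f} alt {-e+180 if e>0 else -e-180:.1f}"
    print(out)
E
python3 - <<'E'
from fit import *
P=[imaging.snapshot("side"),imaging.snapshot("top")]
for p in P:
    X0=[.536,-.125,.02]
    m=getmask(p,"crate",proj(p,X0)[0]);e=getmask(p,"egg_holder",proj(p,[.52,-.16,.02])[0])
    u=m>0
    h=cv2.convexHull(np.argwhere(u)[:,::-1].astype(np.int32));f=np.zeros((420,560),np.uint8);cv2.fillConvexPoly(f,h,1)
    print(m.sum(),f.sum(),fitbox([(p,f.astype(np.float32))],.078,.174,.05,(.534,-.125,(-.4,-.2,0))))
I=P[1]["image"];c=cv2.resize(I[180:245,295:395],None,fx=7,fy=7,interpolation=cv2.INTER_CUBIC);cv2.imwrite("pics/c1.png",c)
for p in P:
    m=getmask(p,"lid",proj(p,[.533,.112,.03])[0])
    if m is not None:
        ys,xs=np.nonzero(m);print("lid mask",len(xs),xs.min(),xs.max(),ys.min(),ys.max())
plan([.58,-.25,.22],0); plan([.52,.279,.24],-.085)
E
```

```text
1295.0 1574 (array([ 0.5331809 , -0.13088858, -0.22714087]), np.float64(0.04594186693429947))
1540.0 2423 (array([ 0.53152541, -0.12451552, -0.22940013]), np.float64(0.0412711501121521))
lid mask 299 254 273 219 240
lid mask 417 240 263 204 226
mm [ 449.  -180.9  -16.4] now [ 0.2277 -0.582   0.2036] jaw -68.6 tilt -1.0000 q7 -0.22 clk 1.40 open 0.993 F [0.2 0.2 0.1] yaw -68.6 alt 111.4
mm [ 585.9 -695.4  -36.4] now [ 0.2277 -0.582   0.2036] jaw -68.6 tilt -1.0000 q7 -0.22 clk 1.40 open 0.993 F [0.2 0.2 0.1] yaw -63.8 alt 116.2
```

View pics/c1.png

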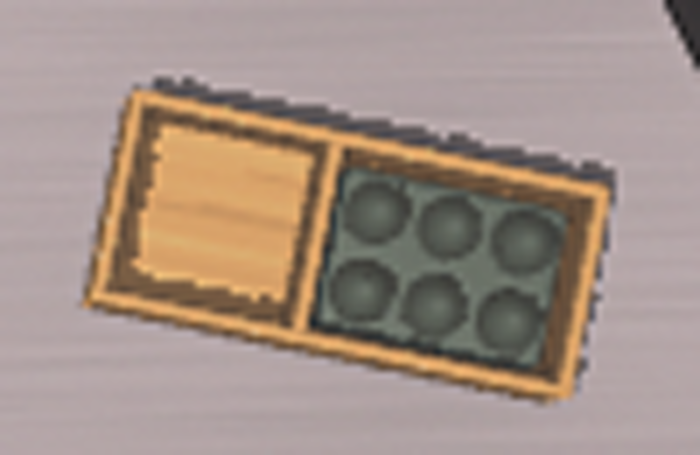

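```bash
python3 - <<'E'
from fit import *
p=imaging.snapshot("top");q=imaging.snapshot("side")
C=np.array([[135,90],[608,185],[570,398],[90,303]])/7-.5+[295,180]
W=np.array([ray(p,r_,c,.048) for c,r_ in C]);print(W.round(4),W.mean(0))
print([np.linalg.norm(W[i]-W[(i+1)%4]).round(4) for i in range(4)])
a=W[0]+W[3]-W[1]-W[2];print("yaw",np.arctan2(a[1],a[0])-np.pi/2)
I=q["image"];cv2.imwrite("pics/c2.png",cv2.resize(I[145:210,255:330],None,fx=8,fy=8,interpolation=cv2.INTER_CUBIC))
for pp in(p,q):
  for d in imaging.place_of(pp,"canister_mouth")+imaging.place_of(pp,"lid_bar")+imaging.place_of(pp,"crate_bay"): print(np.round(d["location"],1),round(d["score"],2),ray(pp,*d["location"],.1).round(4),ray(pp,*d["location"],.05).round(4),ray(pp,*d["location"],.004).round(4))
E
python3 -m creep '[[0,0.06,-0.025,0,-9],[0,0.12,-0.05,-0.01,-18],[0,0.18,-0.075,-0.02,-27],[0,0.24,-0.1,-0.03,-36],[0,0.3,-0.125,-0.03,-45],[0,0.36,-0.16,-0.03,-54],[0,0.40,-0.20,-0.03,-63],[0,0.43,-0.25,-0.03,-64],[0,0.45,-0.30,-0.03,-64],[0,0.47,-0.35,-0.03,-64]]'
```

```text
[[ 0.5881 -0.0494  0.048 ]
 [ 0.5501 -0.2159  0.048 ]
 [ 0.4752 -0.1994  0.048 ]
 [ 0.513  -0.0313  0.048 ]] [ 0.53161038 -0.12399379  0.048     ]
[np.float64(0.1707), np.float64(0.0767), np.float64(0.1724), np.float64(0.0773)]
yaw -0.22299447396390404
[276.9 178.7] 0.96 [0.3917 0.2769 0.1   ] [0.3887 0.2873 0.05  ] [0.3859 0.2969 0.004 ]
[334.2 187.9] 0.91 [0.2588 0.2569 0.1   ] [0.2501 0.2665 0.05  ] [0.2421 0.2753 0.004 ]
[199.8  95. ] 0.83 [0.5782 0.4732 0.1   ] [0.5832 0.492  0.05  ] [0.5878 0.5093 0.004 ]
[236.1 127.2] 0.71 [0.4903 0.3972 0.1   ] [0.4916 0.4128 0.05  ] [0.4927 0.4271 0.004 ]
[224.  173.6] 0.69 [0.5161 0.2876 0.1   ] [0.5184 0.2985 0.05  ] [0.5205 0.3085 0.004 ]
[210.4 247.3] 0.67 [0.5438 0.1129 0.1   ] [0.5473 0.1163 0.05  ] [0.5506 0.1194 0.004 ]
[120.4 232.1] 0.53 [0.7612 0.1449 0.1   ] [0.7741 0.1497 0.05  ] [0.7859 0.1541 0.004 ]
[227.  173.6] 0.3 [0.509  0.2877 0.1   ] [0.511  0.2986 0.05  ] [0.5129 0.3086 0.004 ]
[211.  325.6] 0.81 [ 0.5377 -0.0725  0.1   ] [ 0.5409 -0.0771  0.05  ] [ 0.5439 -0.0813  0.004 ]
[292.5 390.3] 0.64 [ 0.3425 -0.218   0.1   ] [ 
[... 207 characters left out ...]
 0.2201 0.004 ]
[320.5 189.6] 0.75 [0.5814 0.4584 0.1   ] [0.5989 0.4378 0.05  ] [0.615  0.4189 0.004 ]
[287.3 343.1] 0.64 [0.2731 0.2496 0.1   ] [0.2751 0.2185 0.05  ] [0.2769 0.19   0.004 ]
[270.3 246.2] 0.56 [0.5119 0.2875 0.1   ] [0.5259 0.2583 0.05  ] [0.5388 0.2314 0.004 ]
[226.7 259.4] 0.68 [0.5316 0.1477 0.1   ] [0.5466 0.1115 0.05  ] [0.5604 0.0782 0.004 ]
[173.5 358.8] 0.23 [ 0.3284 -0.1438  0.1   ] [ 0.3332 -0.1947  0.05  ] [ 0.3376 -0.2415  0.004 ]
[190.8 285.5] 0.65 [ 5.094e-01 -4.000e-04  1.000e-01] [ 0.5232 -0.044   0.05  ] [ 0.536  -0.0842  0.004 ]
clock: 3.05
tool_pos: [0.5381, -0.0823, 0.2338]
eef_rot: [0.735, 0.678, 0.0, 0.0]
contact_force: [-0.1, 0.5, -0.3]
opening: 1.005
```

View pics/c2.png

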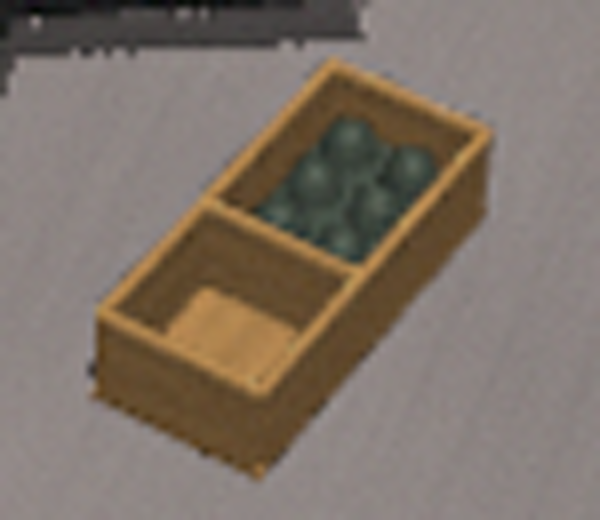

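Run:
```python
from fit import *
q=imaging.snapshot("side")
C=np.array([[335,60],[490,132],[265,392],[98,310]])/8-.5+[255,145]
W=np.array([ray(q,r_,c,.048) for c,r_ in C]);print(W.round(4),W.mean(0))
print([np.linalg.norm(W[i]-W[(i+1)%4]).round(4) for i in range(4)])
a=W[2]+W[3]-W[1]-W[0];print("yaw",np.arctan2(a[1],a[0])-np.pi/2)
plan([.52,.279,.2],-.085)
```

```text
[[ 0.5475 -0.2203  0.048 ]
 [ 0.476  -0.2025  0.048 ]
 [ 0.5142 -0.0377  0.048 ]
 [ 0.5879 -0.0549  0.048 ]] [ 0.53140939 -0.12885143  0.048     ]
[np.float64(0.0737), np.float64(0.1691), np.float64(0.0757), np.float64(0.1702)]
yaw -0.23353155669573855
mm [348.7 -42.2  37.2] now [ 0.5382 -0.072   0.2345] jaw -3.9 tilt -1.0000 q7 -0.35 clk 3.10 open 1.000 F [-0.9  6.4  0.3] yaw 1.0 alt -179.0
```

```bash
python3 -m creep '[[0,0.06,-0.01,0,1],[0,0.12,-0.02,0,1],[0,0.18,-0.03,0,1],[0,0.24,-0.035,0.02,1],[0,0.29,-0.04,0.04,1],[0,0.32,-0.042,0.07,1],[0,0.34,-0.043,0.09,1],[0,0.34,-0.043,0.1,1],[0,0.34,-0.043,0.1,1],[0,0.34,-0.043,0.1,1]]' 25
python3 - <<'E'
from fit import *
plan([.5205,.278,.06],-.085)
for n in("side","top"):
    p=imaging.snapshot(n);c=proj(p,[.52,.278,.1])[0].astype(int)
    cv2.imwrite(f"pics/d_{n}.png",cv2.resize(p["image"][c[1]-50:c[1]+50,c[0]-50:c[0]+50],None,fx=5,fy=5,interpolation=cv2.INTER_CUBIC))
E
cd pics; python3 -c "
import cv2,numpy as np
cv2.imwrite('d.png',cv2.resize(np.hstack([cv2.imread('d_side.png'),cv2.imread('d_top.png')]),(800,400)))"
```

```text
clock: 4.35
tool_pos: [0.5234, 0.256, 0.1344]
eef_rot: [0.742, 0.671, 0.0, 0.001]
contact_force: [-0.4, -0.5, -1.1]
opening: 1.002
mm [21.6 -5.2 74.4] now [0.5234 0.256  0.1344] jaw -5.8 tilt -1.0000 q7 -1.02 clk 4.35 open 1.002 F [-0.4 -0.5 -1.1] yaw -0.9 alt 179.1
```

View pics/d.png

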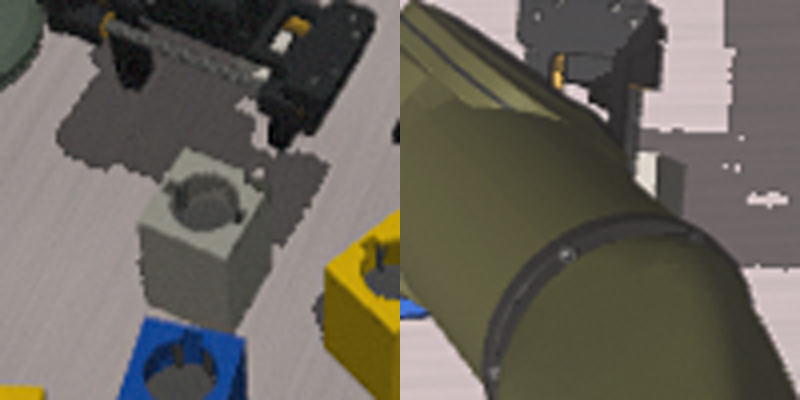

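The side view shows the canister clear between the fingers' shadows, while the arm blocks the top view. I'll centre over it and go down.

```bash
python3 -m creep '[[0,0.012,-0.003,0,-0.9],[0,0.0216,-0.0052,0,-0.9],[0,0.0216,-0.0052,0,-0.9],[0,0.0216,-0.0052,0.025,-0.9],[0,0.0216,-0.0052,0.05,-0.9],[0,0.0216,-0.0052,0.074,-0.9],[0,0.0216,-0.0052,0.074,-0.9]]'; python3 -c "
from h import *
plan([.5205,.278,.06],-.085)"
```

```text
clock: 5.32
tool_pos: [0.5183, 0.2784, 0.0581]
eef_rot: [0.736, 0.677, -0.002, -0.0]
contact_force: [0.5, -0.2, 0.6]
opening: 1.003
mm [-0.3  2.2 -1.9] now [0.5183 0.2784 0.0581] jaw -4.7 tilt -1.0000 q7 -1.09 clk 5.33 open 1.003 F [ 0.5 -0.2  0.6] yaw 0.1 alt -179.9
```

```bash
python3 -m creep '[[120,0,0,0,0],[255,0,0,0,0],[255,0,0,0,0],[255,0,0,0,0],[255,0,0,0,0],[255,0,0,0,0]]' 25; python3 -c "
from h import *
plan([.5205,.278,.06],-.085)"
```

```text
clock: 6.08
tool_pos: [0.5204, 0.2797, 0.0604]
eef_rot: [0.736, 0.677, 0.001, 0.0]
contact_force: [0.7, 0.1, 6.2]
opening: 0.696
mm [-1.7  0.2  0.4] now [0.5204 0.2797 0.0604] jaw -4.8 tilt -1.0000 q7 -1.09 clk 6.08 open 0.696 F [0.7 0.1 6.2] yaw 0.1 alt -179.9
```

```bash
python3 -m creep '[[255,0,0,-0.02,0],[255,0,0,-0.06,0],[255,0,0,-0.1,0],[255,0,0,-0.115,0],[255,0,0,-0.115,0]]' 35; python3 -c "
from h import *
plan([.5423,-.0795,.18],-.228)"
```

```text
clock: 6.7
tool_pos: [0.5193, 0.2791, 0.1743]
eef_rot: [0.736, 0.677, -0.0, 0.0]
contact_force: [0.1, -0.9, -4.4]
opening: 0.697
mm [-355.5   52.6   -5.6] now [0.5193 0.2791 0.1743] jaw -4.7 tilt -1.0000 q7 -1.00 clk 6.70 open 0.697 F [ 0.1 -0.9 -4.4] yaw 8.3 alt -171.7
```

Canister lifted (Fz −4.4 N). Carrying it over.

```bash
python3 -m creep '[[255,-0.03,0.005,0,1],[255,-0.08,0.012,0,2],[255,-0.13,0.02,0,3],[255,-0.18,0.027,0,4],[255,-0.23,0.035,0,5],[255,-0.28,0.042,0,6],[255,-0.32,0.047,0,7],[255,-0.345,0.051,0,8.3],[255,-0.3555,0.0526,0,8.3],[255,-0.3555,0.0526,0,8.3]]'; python3 -m creep '[[255,0,0,0,0],[255,0,0,0,0],[255,0,0,0,0]]'
python3 - <<'E'
from fit import *
plan([.5423,-.0795,.18],-.228)
L=[]
for n in("side","top"):
    p=imaging.snapshot(n);c=proj(p,[.54,-.08,.1])[0].astype(int)
    cv2.imwrite(f"pics/e0_{n}.png",p["image"])
    L.append(cv2.resize(p["image"][c[1]-45:c[1]+45,c[0]-45:c[0]+45],(400,400),interpolation=cv2.INTER_CUBIC)); print(c)
cv2.imwrite("pics/e.png",np.hstack(L))
E
```

```text
clock: 7.95
tool_pos: [0.5417, -0.0791, 0.1735]
eef_rot: [0.783, 0.622, -0.001, -0.001]
contact_force: [-0.8, 0.1, -4.4]
opening: 0.697
clock: 8.32
tool_pos: [0.5426, -0.0784, 0.1747]
eef_rot: [0.782, 0.623, 0.0, -0.0]
contact_force: [-0.9, -0.5, -3.8]
opening: 0.694
mm [-1.2  0.  -5.3] now [ 0.5426 -0.0784  0.1747] jaw -13.0 tilt -1.0000 q7 -0.55 clk 8.32 open 0.694 F [-0.9 -0.5 -3.8] yaw 0.1 alt -179.9
[284 169]
[328 209]
```

View pics/e.png

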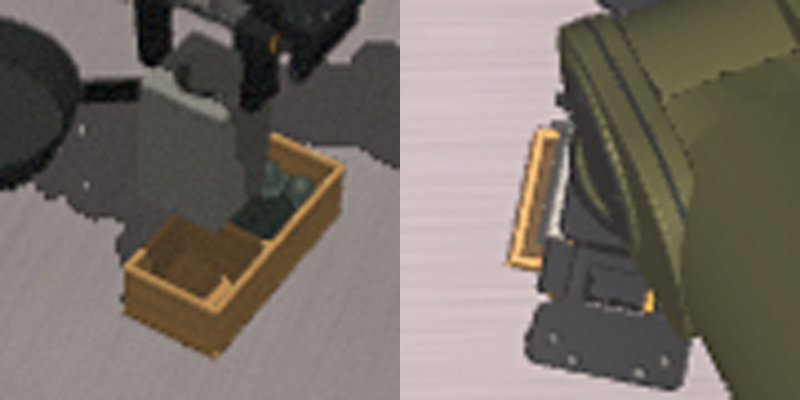

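```bash
cat > ov.py <<'E'
from fit import *
def wire(cx,cy,yaw,z0,sx,sy,h):
    c,s=np.cos(yaw),np.sin(yaw)
    B=[[cx+c*a*sx/2-s*b*sy/2,cy+s*a*sx/2+c*b*sy/2,z] for z in(z0,z0+h) for a,b in((-1,-1),(1,-1),(1,1),(-1,1))]
    E=[(0,1),(1,2),(2,3),(3,0),(4,5),(5,6),(6,7),(7,4),(0,4),(1,5),(2,6),(3,7)]
    return np.array(B),E
def overlay(p,ws,cen,w,k):
    u0,v0=cen[0]-w,cen[1]-w
    I=cv2.resize(p["image"][v0:v0+2*w,u0:u0+2*w],None,fx=k,fy=k,interpolation=cv2.INTER_CUBIC)
    for (B,E),col in ws:
        u=(proj(p,B)-[u0,v0]+.5)*k
        for a,b in E: cv2.line(I,tuple(u[a].round().astype(int)),tuple(u[b].round().astype(int)),col,1,cv2.LINE_AA)
    return I
E
python3 - <<'E'
from ov import *
p=imaging.snapshot("side")
s,Rm=st();t=np.array(s["tool_pos"]);y=-.228
z0=t[2]-.0604
w=[(wire(.5315,-.1263,y,0,.078,.174,.05),(0,0,255)),(wire(.5423,-.0795,y,.004,.066,.066,.046),(0,255,255)),(wire(t[0],t[1]-.0015,y,z0,.062,.062,.1),(0,255,0))]
cv2.imwrite("pics/f.png",overlay(p,w,(290,165),45,6.6))
m=getmask(p,"canister",proj(p,[t[0],t[1],z0+.05])[0]); print(m is not None and m.sum())
E
```

```text
1026.0
```

View pics/f.png

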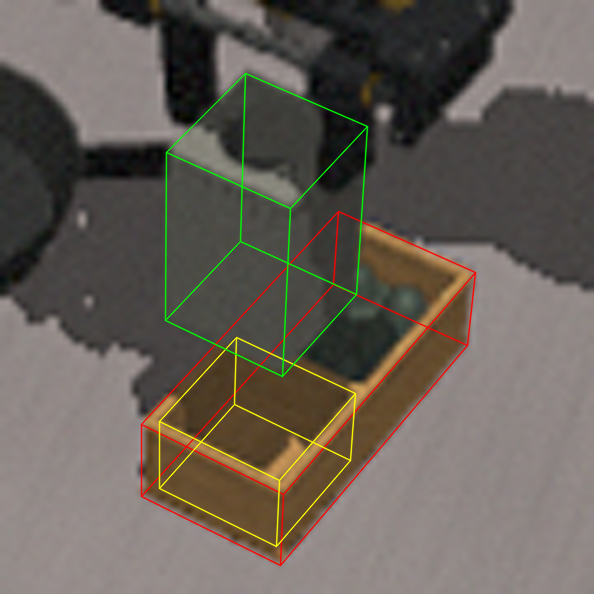

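The canister and crate show the same offset of about 1 px in the side view, so their relative alignment looks right. Lowering to just above the walls, then easing it in.

```bash
python3 -m creep '[[255,0,0.0002,0.02,0],[255,0,0.0002,0.045,0],[255,0,0.0002,0.055,0],[255,0,0.0002,0.055,0],[255,0,0.0002,0.055,0]]'
python3 - <<'E'
from ov import *
p=imaging.snapshot("side")
plan([.5423,-.078,.0644],-.228)
cv2.imwrite("pics/g.png",overlay(p,[],(290,165),40,7.5))
E
```

```text
clock: 9.15
tool_pos: [0.5435, -0.0792, 0.1204]
eef_rot: [0.783, 0.622, 0.001, 0.001]
contact_force: [0.4, 0.8, -3.7]
opening: 0.695
mm [ 0.9 -1.6 56.1] now [ 0.5435 -0.0792  0.1205] jaw -13.0 tilt -1.0000 q7 -0.60 clk 9.20 open 0.696 F [-0.4  0.1 -4.9] yaw 0.0 alt -180.0
```

View pics/g.png

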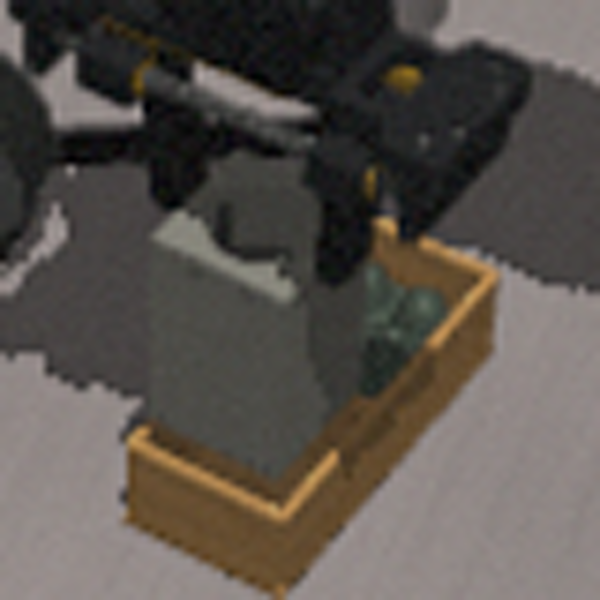

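```bash
python3 -m creep '[[255,0.0004,-0.0008,0.006,0],[255,0.0004,-0.0008,0.012,0],[255,0.0004,-0.0008,0.018,0],[255,0.0004,-0.0008,0.022,0],[255,0.0004,-0.0008,0.022,0],[255,0.0004,-0.0008,0.022,0]]'; python3 -c "
from h import *
plan([.5423,-.078,.0644],-.228)"
```

```text
clock: 9.95
tool_pos: [0.5422, -0.0786, 0.0977]
eef_rot: [0.783, 0.622, 0.0, 0.0]
contact_force: [0.8, 0.5, -4.5]
opening: 0.693
mm [ 0.6  0.  33.3] now [ 0.5422 -0.0786  0.0977] jaw -13.0 tilt -1.0000 q7 -0.62 clk 9.95 open 0.693 F [ 0.8  0.5 -4.5] yaw 0.0 alt -180.0
```

Already 13 mm below the wall tops with no contact. Continuing.

```bash
python3 -m creep '[[255,0,0,0.008,0],[255,0,0,0.016,0],[255,0,0,0.022,0],[255,0,0,0.027,0],[255,0,0,0.03,0],[255,0,0,0.03,0]]'; python3 -c "
from h import *
plan([.5423,-.078,.0644],-.228)"
python3 -m creep '[[255,0,0,0.0015,0],[255,0,0,0.003,0],[255,0,0,0.004,0],[255,0,0,0.004,0]]'; python3 -c "
from h import *
plan([.5423,-.078,.0644],-.228)"
```

```text
clock: 10.7
tool_pos: [0.542, -0.0786, 0.0674]
eef_rot: [0.783, 0.622, -0.0, -0.0]
contact_force: [-0.2, 0.4, -4.3]
opening: 0.693
mm [0.7 0.2 3. ] now [ 0.542  -0.0786  0.0674] jaw -13.0 tilt -1.0000 q7 -0.65 clk 10.70 open 0.693 F [-0.2  0.4 -4.3] yaw 0.0 alt -180.0
clock: 11.2
tool_pos: [0.5423, -0.0787, 0.0644]
eef_rot: [0.783, 0.622, 0.0, 0.0]
contact_force: [-1.2, -0.7, 4.3]
opening: 0.693
mm [ 0.7 -0.2 -0. ] now [ 0.5423 -0.0787  0.0644] jaw -13.0 tilt -1.0000 q7 -0.65 clk 11.20 open 0.693 F [-1.2 -0.7  4.3] yaw 0.0 alt -180.0
```

On the floor (Fz turned positive at the expected height). Releasing, lifting and moving off.

```bash
python3 -m creep '[[0,0,0,0,0],[0,0,0,0,0],[0,0,0,0,0],[0,0,0,0,0],[0,0,0,-0.03,0],[0,0,0,-0.07,0],[0,0,0,-0.11,0],[0,0,0,-0.12,0]]'
python3 -c "
from h import *
plan([.5395,.112,.19],-1.047+1.571)"
```

```text
clock: 12.2
tool_pos: [0.5436, -0.0786, 0.1859]
eef_rot: [0.783, 0.622, 0.002, 0.002]
contact_force: [0.5, 0.1, -0.4]
opening: 0.999
mm [184.8 -47.   -4.1] now [ 0.5436 -0.0786  0.1859] jaw -13.1 tilt -1.0000 q7 -0.54 clk 12.20 open 0.999 F [ 0.5  0.1 -0.4] yaw -43.1 alt 136.9
```

Run:
```python
from ov import *
q=dict(imaging.snapshot("side"));p=dict(imaging.snapshot("top"))
cv2.imwrite("pics/h_side.png",q["image"]);cv2.imwrite("pics/h_top.png",p["image"])
p["image"]=cv2.imread("pics/a_top.png");qs=dict(q);q["image"]=cv2.imread("pics/a_side.png")
g=cv2.cvtColor(p["image"],6)[195:235,232:275]
m=(g>205).astype(np.uint8);cs,_=cv2.findContours(m,cv2.RETR_EXTERNAL,cv2.CHAIN_APPROX_NONE);c=max(cs,key=cv2.contourArea)
e=cv2.fitEllipse(cv2.convexHull(c));print(e)
print("disc top",ray(p,e[0][1]+195,e[0][0]+232,.028))
c0=ray(p,e[0][1]+195,e[0][0]+232,.028)
a=np.linspace(0,2*np.pi,40)
def circ(c,z,rad=.03): 
    return np.c_[c[0]+rad*np.cos(a),c[1]+rad*np.sin(a),a*0+z],[(i,i+1) for i in range(39)]
L=[]
for P,cc in((p,(252,215)),(q,(263,230))):
    w=[(circ(c0,.028),(0,0,255)),(wire(c0[0],c0[1],np.radians(-60),.028,.05,.012,.03),(0,255,0))]
    L.append(overlay(P,w,cc,18,11))
cv2.imwrite("pics/i.png",np.hstack(L))
```

```text
((19.248361587524414, 19.779428482055664), (22.36703872680664, 22.776817321777344), 145.25180053710938)
disc top [0.53759802 0.10809875 0.028     ]
```

View pics/i.png

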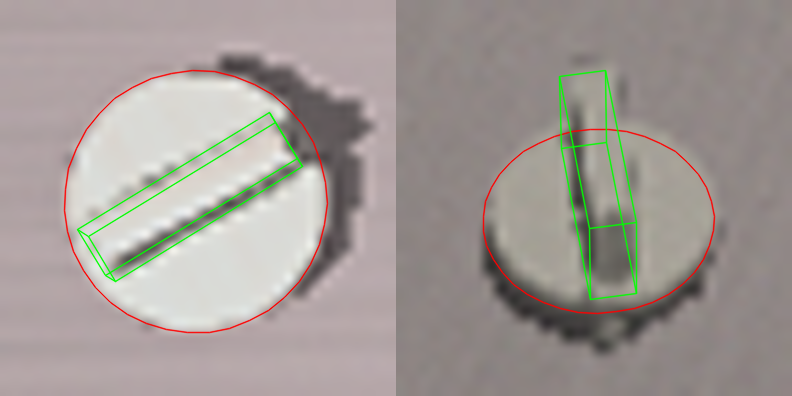

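View pics/h_side.png

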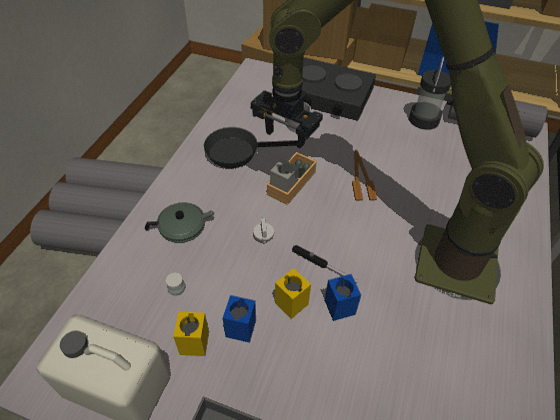

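The canister stands in the bay. The lid's circle and bar fit well at (0.5368, 0.1085), bar at −60°. Moving to the lid.

```bash
python3 -m creep '[[0,0.05,-0.012,0,-9],[0,0.1,-0.025,0,-18],[0,0.15,-0.04,0,-27],[0,0.175,-0.046,0.02,-36],[0,0.181,-0.0477,0.06,-43],[0,0.181,-0.0477,0.09,-43],[0,0.181,-0.0477,0.09,-43],[0,0.181,-0.0477,0.09,-43]]'
python3 - <<'E'
from ov import *
plan([.5368,.1085,.031],np.radians(29.5))
p=imaging.snapshot("side");cv2.imwrite("pics/j.png",overlay(p,[],(265,215),45,6.6))
E
```

```text
clock: 13.3
tool_pos: [0.5364, 0.1086, 0.0937]
eef_rot: [0.5, 0.866, -0.0, -0.0]
contact_force: [-0.3, -0.2, 0.6]
opening: 0.999
mm [-0.2  0.3 62.7] now [0.5364 0.1086 0.0937] jaw 30.0 tilt -1.0000 q7 -0.39 clk 13.30 open 0.999 F [-0.3 -0.2  0.6] yaw 0.5 alt -179.5
```

View pics/j.png

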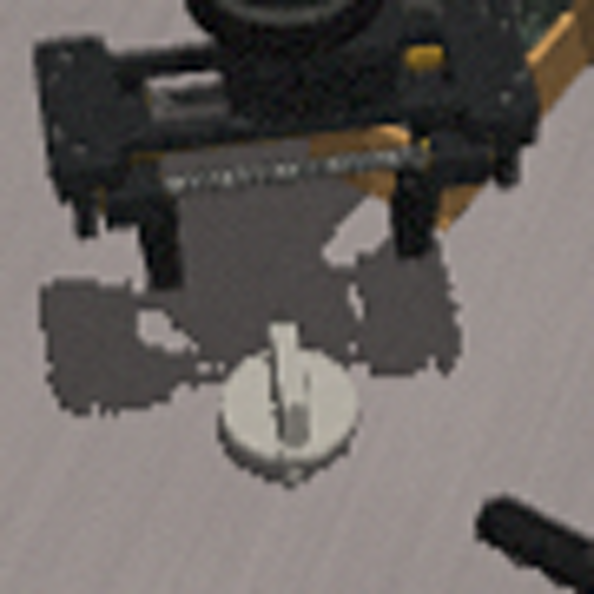

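The fingers straddle the lid with the bar between them. Going down and gripping.

```bash
python3 -m creep '[[0,0,0,0.03,0.5],[0,0,0,0.055,0.5],[0,0,0,0.0625,0.5],[0,0,0,0.0625,0.5],[100,0,0,0.0625,0.5],[200,0,0,0.0625,0.5],[255,0,0,0.0625,0.5],[255,0,0,0.0625,0.5],[255,0,0,0.0625,0.5],[255,0,0,0.0625,0.5]]' 20
python3 -m creep '[[255,0,0,0,0],[255,0,0,0,0],[255,0,0,0,0],[255,0,0,0,0]]' 50
python3 - <<'E'
from ov import *
plan([.5368,.1085,.031],np.radians(29.5))
p=imaging.snapshot("side");cv2.imwrite("pics/k.png",overlay(p,[],(265,225),35,8))
E
```

```text
clock: 14.6
tool_pos: [0.5364, 0.1084, 0.0311]
eef_rot: [0.504, 0.864, -0.0, 0.0]
contact_force: [0.6, -0.7, -0.1]
opening: 0.342
clock: 15.1
tool_pos: [0.5364, 0.1084, 0.0311]
eef_rot: [0.504, 0.864, -0.0, 0.0]
contact_force: [0.7, -0.3, -0.0]
opening: 0.005
mm [-0.1  0.4  0.1] now [0.5364 0.1084 0.0311] jaw 29.5 tilt -1.0000 q7 -0.48 clk 15.10 open 0.005 F [ 0.7 -0.3 -0. ] yaw -0.0 alt 180.0
```

View pics/k.png

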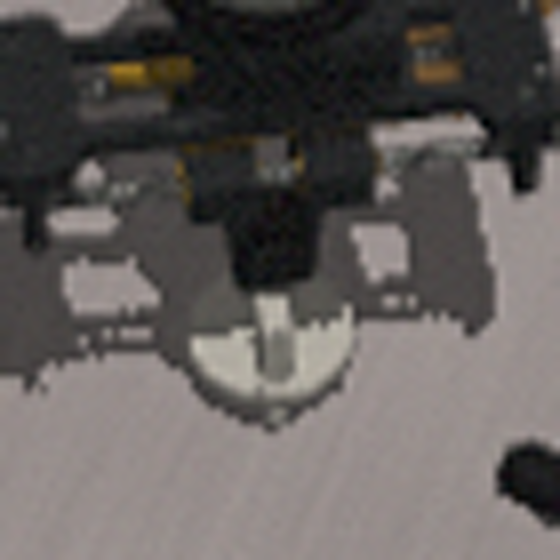

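Run:
```python
from ov import *
p=imaging.snapshot("side");s,Rm=st();t=np.array(s["tool_pos"])
print(proj(p,[t,t+[0,0,.02],[.5368,.1085,.05],[.5368,.1085,.028]]))
# finger block 18 x 35
j=np.arctan2(Rm[1,1],Rm[0,1])
w=[(wire(t[0],t[1],j,t[2],.035,.018,.04),(0,255,255)),(wire(.5368,.1085,np.radians(-60.5),.028,.05,.012,.03),(0,255,0))]
cv2.imwrite("pics/l.png",overlay(p,w,(264,225),22,13))
q=imaging.snapshot("top");cv2.imwrite("pics/l2.png",q["image"])
```

```text
[[263.22471377 230.98018873]
 [263.17048624 226.6442601 ]
 [263.02213173 226.87308476]
 [263.08350536 231.631451  ]]
```

View pics/l.png

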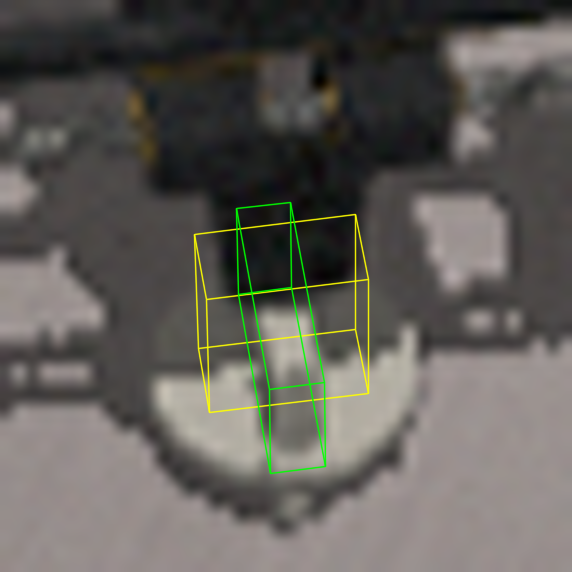

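View pics/l2.png

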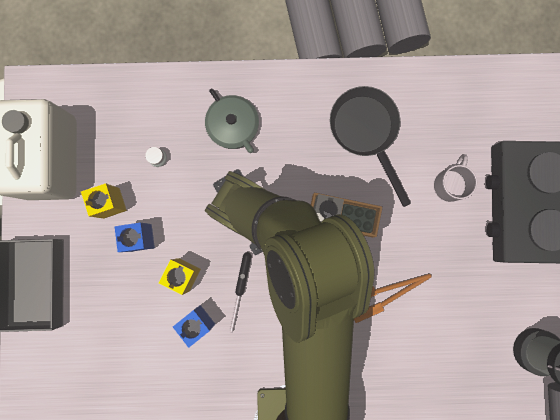

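The fingers shut on nothing: opening is 0.005 and the tips appear about 8 px above their projected spot. I'll use an earlier picture to test whether the offset is in height or sideways.

Run:
```python
from ov import *
p=dict(imaging.snapshot("side"));p["image"]=cv2.imread("pics/e0_side.png")
t=np.array([.5426,-.0784,.1747]);j=np.radians(-13)
L=[]
for dz in(0,.03):
    c=np.array([np.cos(j),np.sin(j)])
    w=[(wire(t[0],t[1]-.0015,j,t[2]-.0604,.062,.062,.1),(0,255,0))]
    for sgn in(-1,1):
        a=t[:2]+sgn*c*(.0305+.00875); w.append((wire(a[0],a[1],j,t[2]+dz,.0175,.018,.04),(0,255,255)))
    L.append(overlay(p,w,(288,155),25,8))
cv2.imwrite("pics/m.png",np.hstack(L))
```

```text
(no output)
```

View pics/m.png

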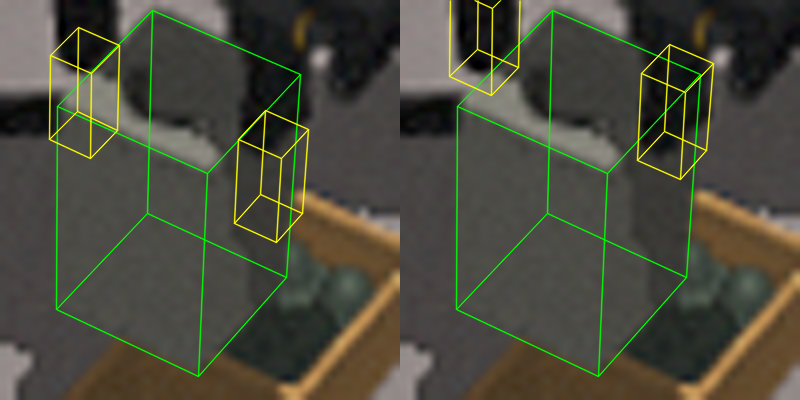

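Comparing the two pictures, the offset is purely vertical. The real fingertips sit about 35–39 mm above the reported TCP: horizontally they match, but they look about 9 px high. So the canister was held only by its upper rim, and here the fingers closed above the bar. I'll open, go lower and check with a picture.

```bash
python3 -m creep '[[0,0,0,0,0],[0,0,0,0,0],[0,0,0,0,0],[0,0,0,0,0],[0,0,0,0.01,0],[0,0,0,0.02,0],[0,0,0,0.026,0],[0,0,0,0.026,0]]' 20
python3 - <<'E'
from ov import *
plan([.5368,.1085,.031],np.radians(29.5))
p=imaging.snapshot("side");cv2.imwrite("pics/n.png",overlay(p,[],(265,225),35,8))
E
```

```text
clock: 16.3
tool_pos: [0.5359, 0.1083, 0.0044]
eef_rot: [0.504, 0.864, -0.001, -0.0]
contact_force: [-1.2, 0.3, -0.5]
opening: 0.891
mm [ -0.3   0.8 -26.6] now [0.5359 0.1083 0.0044] jaw 29.5 tilt -1.0000 q7 -0.52 clk 16.30 open 0.891 F [-1.2  0.3 -0.5] yaw -0.0 alt 180.0
```

View pics/n.png

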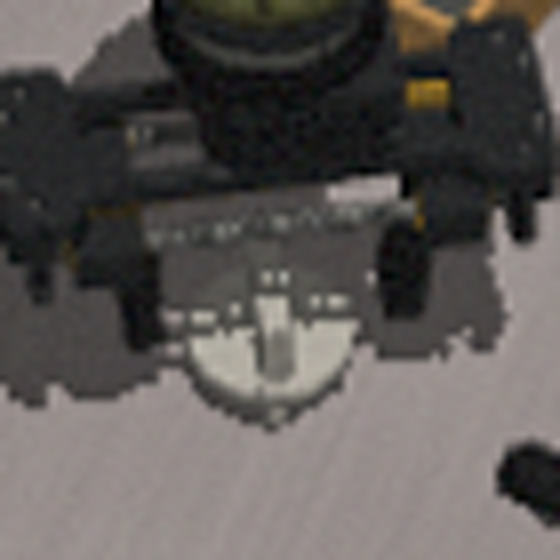

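The tips are now beside the bar at roughly z 0.037. Lowering 4 mm more and closing.

```bash
python3 -m creep '[[0,0,0,0.004,0],[0,0,0,0.004,0],[120,0,0,0.004,0],[200,0,0,0.004,0],[255,0,0,0.004,0],[255,0,0,0.004,0],[255,0,0,0.004,0],[255,0,0,0.004,0],[255,0,0,0.004,0],[255,0,0,0.004,0]]' 20
python3 -m creep '[[255,0,0,0,0],[255,0,0,0,0]]' 50
python3 - <<'E'
from ov import *
plan([.5368,.1085,.0],np.radians(29.5))
p=imaging.snapshot("side");cv2.imwrite("pics/o.png",overlay(p,[],(265,225),35,8))
E
```

```text
clock: 17.6
tool_pos: [0.5365, 0.1084, 0.0011]
eef_rot: [0.504, 0.864, 0.0, 0.0]
contact_force: [0.4, -0.4, 0.3]
opening: 0.133
clock: 17.85
tool_pos: [0.5364, 0.1084, 0.0011]
eef_rot: [0.504, 0.864, 0.0, 0.0]
contact_force: [0.6, -0.1, 0.7]
opening: 0.127
mm [-0.1  0.4  1.1] now [0.5364 0.1084 0.0011] jaw 29.5 tilt -1.0000 q7 -0.52 clk 17.85 open 0.127 F [ 0.6 -0.1  0.7] yaw -0.0 alt 180.0
```

View pics/o.png

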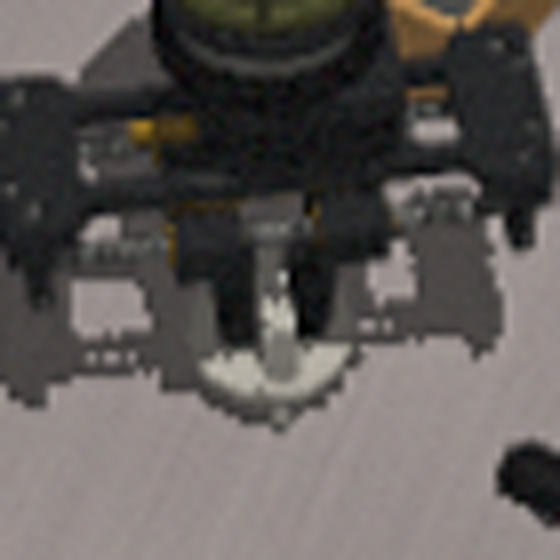

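Gripped (opening 0.13, about 12 mm). Lifting, and measuring the packed canister's pose while there.

```bash
python3 -m creep '[[255,0,0,-0.02,0],[255,0,0,-0.07,0],[255,0,0,-0.12,0],[255,0,0,-0.16,0],[255,0,0,-0.17,0],[255,0,0,-0.17,0]]'
python3 - <<'E'
from ov import *
plan([.5423,-.079,.16],-.228+np.pi/2)
p=imaging.snapshot("side");q=imaging.snapshot("top")
L=[]
for P,n in((p,"side"),(q,"top")):
    c=proj(P,[.5423,-.079,.104])[0]
    w=[(wire(.5423,-.0795,-.228,.004,.062,.062,.1),(0,255,0))]
    L.append(overlay(P,[],tuple(c.astype(int)),20,10));L.append(overlay(P,w,tuple(c.astype(int)),20,10))
    m=getmask(P,"canister",c)
    if m is not None: print(n,m.sum(),fitbox([(P,m)],.062,.062,.1,(.5423,-.0795,(-.35,-.22,-.1)),.004))
    print([ (round(d["score"],2),np.round(d["location"],1),ray(P,*d["location"],.104).round(4)) for d in imaging.place_of(P,"canister_mouth") if abs(np.array(d["location"])[::-1]-c).max()<15])
cv2.imwrite("pics/p.png",cv2.resize(np.vstack([np.hstack(L[:2]),np.hstack(L[2:])]),(600,600)))
cv2.imwrite("pics/p_side.png",p["image"])
E
```

```text
clock: 18.65
tool_pos: [0.5362, 0.108, 0.1707]
eef_rot: [0.504, 0.864, -0.0, 0.0]
contact_force: [-0.1, 0.2, -1.5]
opening: 0.133
mm [-165.8  -86.6   10.8] now [0.5362 0.108  0.1707] jaw 29.4 tilt -1.0000 q7 -0.31 clk 18.65 open 0.133 F [-0.1  0.2 -1.5] yaw -47.5 alt 132.5
side 347.0 (array([ 0.54200409, -0.08743336,  0.33962681]), np.float64(1.3191642761230469))
[(0.56, array([170.3, 284.4]), array([ 0.5388, -0.0737,  0.104 ]))]
top 770.0 (array([ 0.54222754, -0.07723598, -0.20781575]), np.float64(0.07029220461845398))
[(0.7, array([211.2, 328. ]), array([ 0.5368, -0.0778,  0.104 ]))]
```

View pics/p.png

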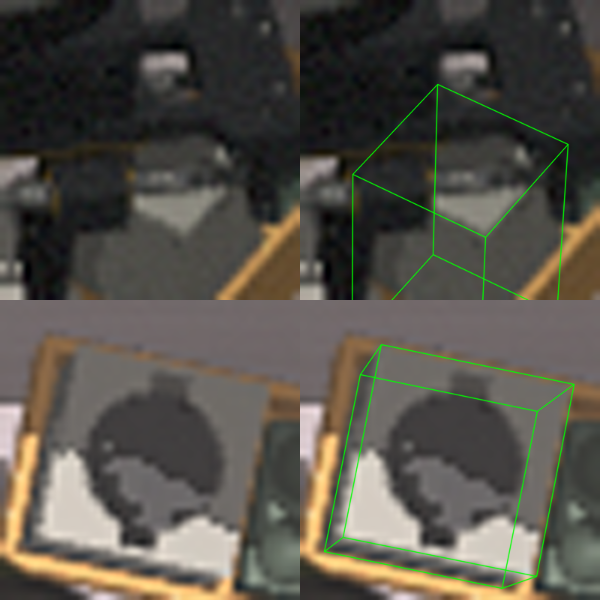

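View pics/p_side.png

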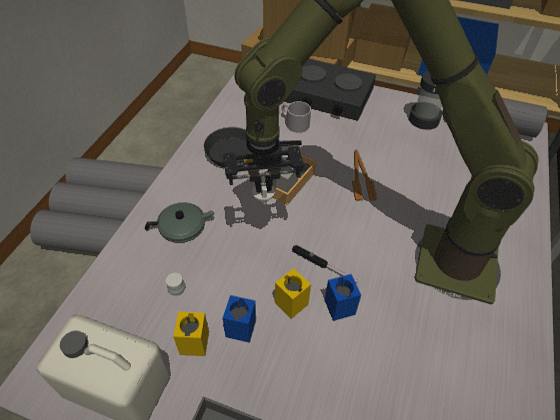

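The mouth and notch axis are visible in the top view: notch line (172,385)–(138,535), yaw about −0.22, within 1 px of the model. Carrying the lid over the mouth.

```bash
python3 -m creep '[[255,-0.04,-0.02,0,-9],[255,-0.08,-0.042,0,-18],[255,-0.12,-0.063,0,-27],[255,-0.15,-0.078,0,-36],[255,-0.1658,-0.0866,0,-45],[255,-0.1658,-0.0866,0.01,-47.5],[255,-0.1658,-0.0866,0.02,-47.5],[255,-0.1658,-0.0866,0.02,-47.5],[255,-0.1658,-0.0866,0.02,-47.5]]'
cat > look.py <<'E'
import sys
from ov import *
plan([.5425,-.0793,.09],-.228+np.pi/2)
p=imaging.snapshot("side");s,Rm=st();t=np.array(s["tool_pos"])
z=t[2]-.0011;a=np.linspace(0,2*np.pi,40);y=-.228
def circ(c,z,rad=.03): return np.c_[c[0]+rad*np.cos(a),c[1]+rad*np.sin(a),a*0+z],[(i,i+1) for i in range(39)]
w=[(circ(t,z+.028),(0,0,255)),(circ(t,z+.022),(0,0,255)),(circ((.5425,-.0793),.104,.022),(0,255,255)),(wire(.5425,-.0793,y,.004,.062,.062,.1),(0,255,0))]
c=tuple(proj(p,[.5425,-.0793,.12])[0].astype(int))
cv2.imwrite(sys.argv[1],np.hstack([overlay(p,[],c,22,9),overlay(p,w,c,22,9)]))
E
python3 look.py pics/q.png
```

```text
clock: 20.08
tool_pos: [0.5427, -0.0774, 0.1512]
eef_rot: [0.113, 0.994, 0.0, 0.0]
contact_force: [-0.0, 0.5, -0.2]
opening: 0.129
mm [-0.3 -1.9 61.2] now [ 0.5427 -0.0774  0.1512] jaw 77.0 tilt -1.0000 q7 0.66 clk 20.07 open 0.129 F [-0.   0.5 -0.2] yaw 0.1 alt -179.9
```

View pics/q.png

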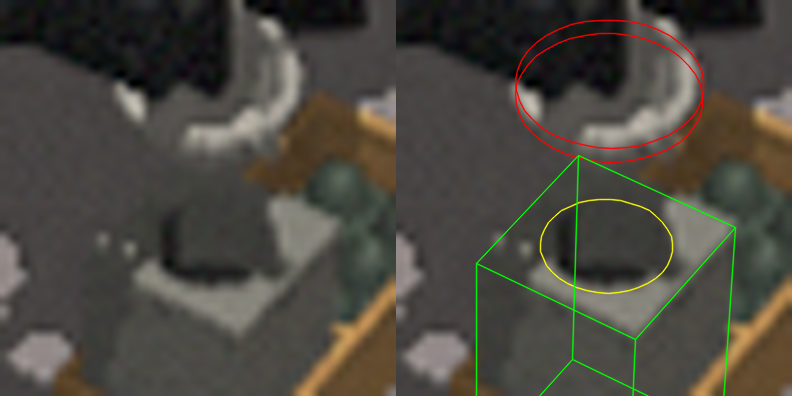

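The lid hangs about 1.5 mm toward the image left (tool −x) of the TCP, and otherwise lines up with the mouth in this view. Correcting and lowering to just above the mouth.

```bash
python3 -m creep '[[255,0.0014,-0.0006,0.02,0],[255,0.0014,-0.0006,0.036,0],[255,0.0014,-0.0006,0.042,0],[255,0.0014,-0.0006,0.042,0],[255,0.0014,-0.0006,0.042,0]]'
python3 look.py pics/r.png
```

```text
clock: 20.75
tool_pos: [0.5415, -0.0786, 0.1096]
eef_rot: [0.114, 0.994, 0.0, 0.001]
contact_force: [0.7, 0.3, -0.2]
opening: 0.13
mm [-1.1 -0.5 19.6] now [ 0.5415 -0.0786  0.1096] jaw 77.0 tilt -1.0000 q7 0.60 clk 20.75 open 0.130 F [ 0.7  0.3 -0.2] yaw 0.0 alt -180.0
```

View pics/r.png

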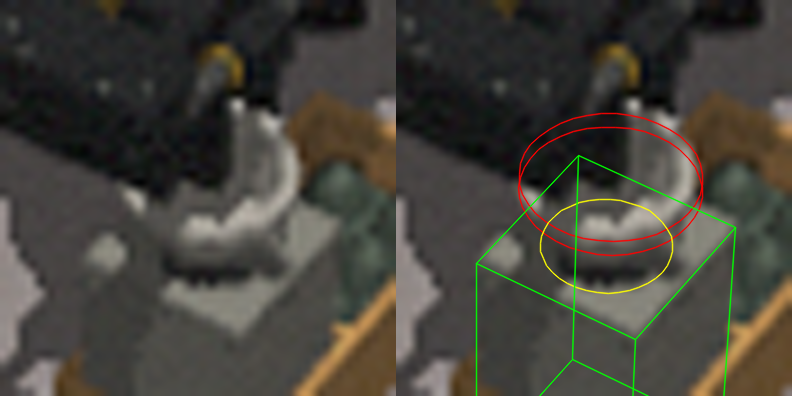

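```bash
python3 -m creep '[[255,0,0,0.003,0],[255,0,0,0.006,0],[255,0,0,0.009,0],[255,0,0,0.009,0]]'; python3 -m creep '[[255,0,0,0.003,0],[255,0,0,0.005,0],[255,0,0,0.006,0],[255,0,0,0.006,0]]'; python3 look.py pics/s.png
```

```text
clock: 21.3
tool_pos: [0.5408, -0.0788, 0.0998]
eef_rot: [0.114, 0.994, -0.0, -0.0]
contact_force: [0.2, -0.2, -1.7]
opening: 0.133
clock: 21.8
tool_pos: [0.5407, -0.0788, 0.0939]
eef_rot: [0.113, 0.994, -0.0, -0.0]
contact_force: [-1.7, 0.1, -1.0]
opening: 0.133
mm [-1.9 -0.1  3.9] now [ 0.5407 -0.0788  0.0939] jaw 77.0 tilt -1.0000 q7 0.58 clk 21.80 open 0.133 F [-1.7  0.1 -1. ] yaw 0.0 alt -180.0
```

View pics/s.png

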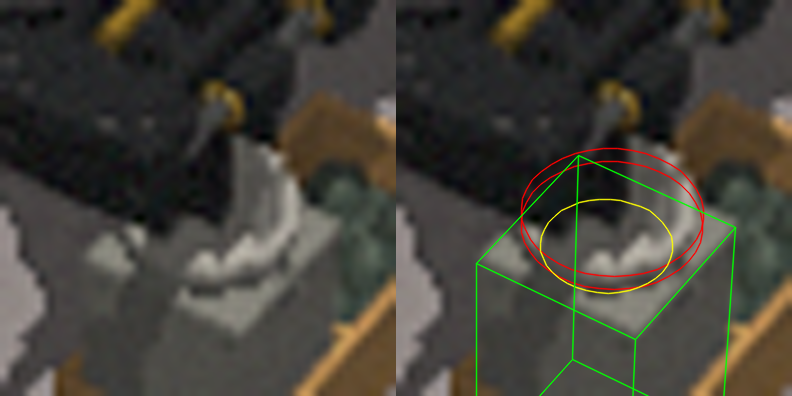

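The TCP is now 5 mm past the height where the pins would have hit the flange, and forces are low, so the pins are in the notches. Pushing on down.

```bash
python3 -m creep '[[255,0,0,0.003,0],[255,0,0,0.006,0],[255,0,0,0.008,0],[255,0,0,0.008,0]]'; python3 -m creep '[[255,0,0,0.002,0],[255,0,0,0.0035,0],[255,0,0,0.004,0],[255,0,0,0.004,0],[255,0,0,0.004,0]]'; python3 look.py pics/t.png
```

```text
clock: 22.35
tool_pos: [0.5408, -0.0788, 0.0858]
eef_rot: [0.113, 0.994, -0.0, -0.0]
contact_force: [-2.3, 0.1, -2.0]
opening: 0.135
clock: 22.98
tool_pos: [0.5409, -0.0787, 0.0831]
eef_rot: [0.114, 0.994, -0.0, 0.0]
contact_force: [-4.2, -0.0, 8.0]
opening: 0.134
mm [-1.6 -0.2 -6.9] now [ 0.5409 -0.0787  0.0831] jaw 77.0 tilt -1.0000 q7 0.56 clk 22.98 open 0.134 F [-4.2 -0.   8. ] yaw 0.0 alt -180.0
```

View pics/t.png

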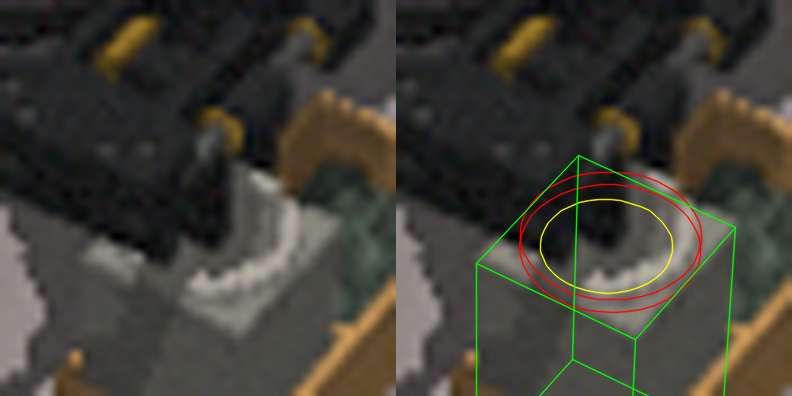

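Seated exactly at the predicted height (TCP 0.0831, Fz 8 N). Relieving the small side load, then starting the twist, compensating for the 1.5 mm grip offset.

```bash
python3 -m creep '[[255,0.0006,0,0,0],[255,0.0006,0,-0.0005,0],[255,0.0006,0,-0.0005,0]]' 55; python3 -m creep '[[255,0,0.0001,0,5],[255,-0.0001,0.0003,0,10],[255,-0.0001,0.0004,0,15],[255,-0.0001,0.0005,0,20],[255,-0.0001,0.0005,0,20]]'; python3 look.py pics/u.png; python3 -c "
from h import *
s,_=st();print(np.round(s['moment'],3))"
```

```text
clock: 23.4
tool_pos: [0.5407, -0.0787, 0.0831]
eef_rot: [0.114, 0.994, -0.0, 0.0]
contact_force: [-3.4, 0.1, 7.0]
opening: 0.134
clock: 24.02
tool_pos: [0.5414, -0.0783, 0.0831]
eef_rot: [0.284, 0.959, -0.0, 0.001]
contact_force: [-1.6, -0.6, 6.1]
opening: 0.135
mm [-1.5 -0.2 -6.9] now [ 0.5414 -0.0783  0.0831] jaw 57.0 tilt -1.0000 q7 0.27 clk 24.02 open 0.135 F [-1.6 -0.6  6.1] yaw -19.9 alt 160.1
[-0.093  0.157 -0.039]
```

View pics/u.png

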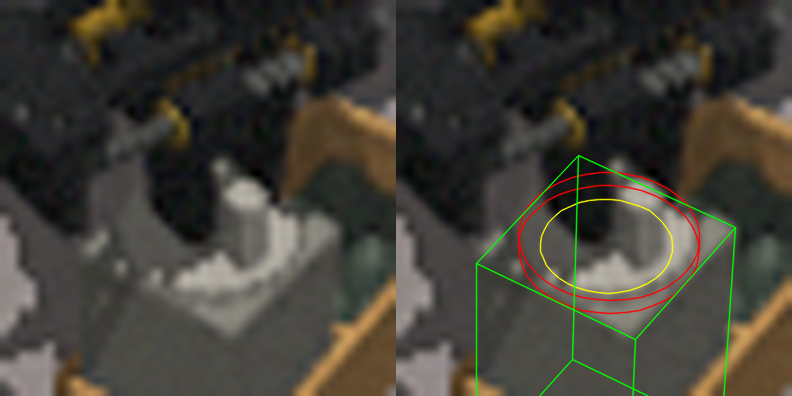

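```bash
python3 -m creep '[[255,0,0.0001,0,6],[255,0,0.0003,0,12],[255,-0.0001,0.0005,0,18],[255,-0.0001,0.0006,0,24],[255,-0.0001,0.0007,0,26],[255,-0.0001,0.0007,0,26],[255,-0.0001,0.0007,0,26],[255,-0.0001,0.0007,0,26]]'; python3 look.py pics/v.png
python3 - <<'E'
from h import *
s,_=st();print(np.round(s['moment'],3),s['contact_force'])
q=imaging.snapshot("top");p=imaging.snapshot("side");cv2.imwrite("pics/w_top.png",q["image"]);cv2.imwrite("pics/w_side.png",p["image"])
E
```

```text
clock: 25.08
tool_pos: [0.5418, -0.0781, 0.0831]
eef_rot: [0.492, 0.871, 0.0, 0.001]
contact_force: [-1.0, -1.5, 5.5]
opening: 0.127
mm [-1.4 -0.1 -6.9] now [ 0.5418 -0.0781  0.0831] jaw 31.1 tilt -1.0000 q7 -0.09 clk 25.07 open 0.127 F [-1.  -1.5  5.5] yaw -45.9 alt 134.1
[-0.178  0.229  0.048] [-2.03907973 -0.4331351   6.74045511]
```

View pics/v.png

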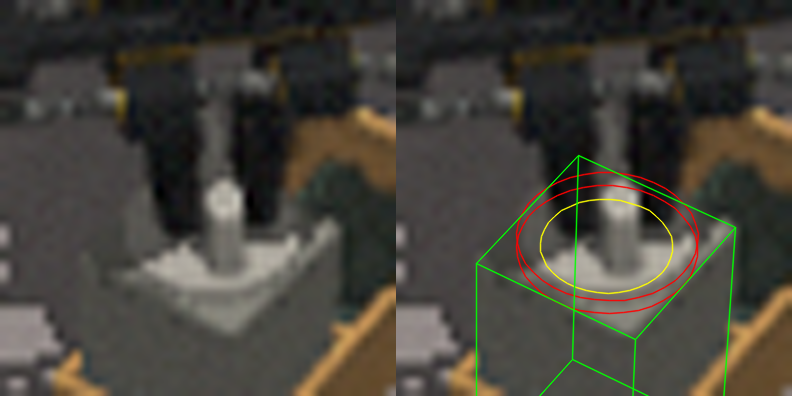

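View pics/w_top.png

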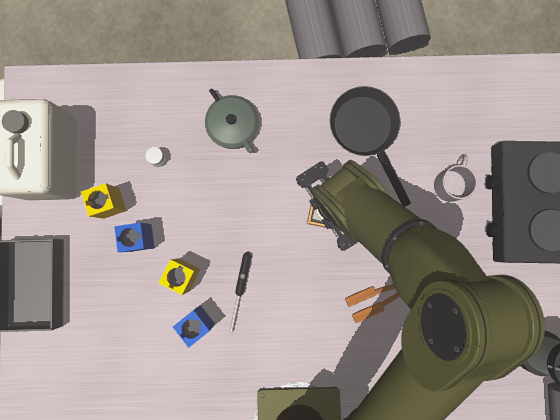

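The lid sits flush and its bar points at the canister's front corner (229,335). I'll check the bar and canister angles with an overlay.

Run:
```python
from ov import *
p=imaging.snapshot("side");s,Rm=st();t=np.array(s["tool_pos"]);j=np.arctan2(Rm[1,1],Rm[0,1])
L=t[:2]-.0015*Rm[:2,0]
c=tuple(proj(p,[.5425,-.0793,.12])[0].astype(int));o=[]
for cy in(-.228,-.28):
    w=[(wire(L[0],L[1]-.001,j-np.pi/2,.110,.05,.012,.03),(0,0,255)),(wire(.5425,-.0797,cy,.004,.062,.062,.1),(0,255,0))]
    o.append(overlay(p,w,c,22,9))
cv2.imwrite("pics/x.png",np.hstack(o));print(np.degrees(j)-90, s["qd"])
```

```text
-58.92800068342914 [-0.00016348  0.00144764 -0.00017252  0.00021174 -0.00053671  0.00165593
 -0.0012922 ]
```

View pics/x.png

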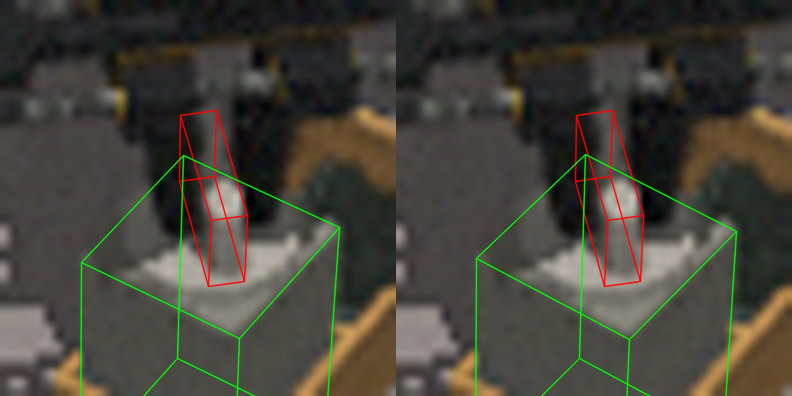

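View pics/w_side.png

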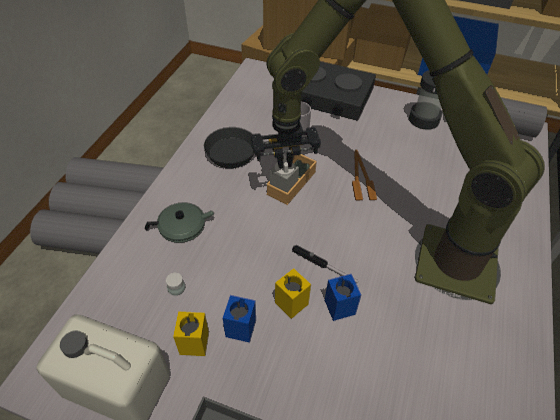

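The overlay agrees: bar at −58.9°, canister at about −16°, so the twist is about 0.75 rad. The arm is still and the grip holds, so I'm handing in.

```bash
python3 -c "
from h import *
s,_=st();print(s['clock'],s['opening'],s['contact_force']);print(r.finish_job())"
```

```text
25.275 0.12678972171450073 [-0.13777334 -0.74528931  6.23065873]
the job is handed in; nothing more can be done
None
```

I packed the canister upright into the empty bay and let go. Then I pushed the lid down through the notches, twisted it halfway clockwise and handed in at 25.3 s, still gripping its bar.

- **Seating:** the lid went in at the height I predicted, with about 6 N down force. The last pictures show it flush in the upright canister.
- **Twist:** the arm turned 46°. An overlay on the side picture puts the canister about 3° further clockwise in its bay than at packing. That leaves a twist of about 0.75 rad and a vent angle of about 0.67 rad. The vent angle is inferred from the twist, not measured.
- **Grip:** the fingers were set to 55 N and stayed at the bar's thickness (opening 0.13).
- **Other gear:** it looks unmoved in the last pictures, but I did not measure it.

Two things disagreed or went wrong:

- **Fingertip height:** in the pictures the fingertips sat 35–39 mm higher than the reported tool position. My first grasp of the lid therefore closed on air above the bar, without moving the lid; I lowered the gripper and gripped again. It also means the canister was carried by its upper rim.
- **Camera difference:** the side and top cameras differed by about 3–6 mm in y, so I lined up the lid with the mouth using the side picture alone.

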